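# Shut the socket set case on the garage bench

### The arm

A 6-joint arm with a two-finger parallel gripper is mounted at the origin on the work surface. World frame = base frame: x ahead of the robot, y to its left, z up, the work surface at z = 0. Lengths are in m, angles in rad, forces in N, time in s.
With the tool pointing down it reaches from about 0.225 to 0.875 m from the base axis. Payload 3.4 kg.
Tool frame: the origin (TCP) lies at the very end of the fingers, on their centre line; the grasp point (between the pads) lies 19 mm behind it (manip.hold_point_z is the distance from the TCP to the grasp point, in m); z points along the fingers, x is the direction in which the jaws open and shut, and the axes are right-handed (so a half turn about z gives the same grasp; the last joint's range is limited). The gripper opens to 85 mm and grips with 20 to 120 N. Pads are 22 mm wide; open, the fingers measure 114 mm over their backs; the gripper's body (76 mm by 85 mm) begins 54 mm behind the grasp point. The pads swing forward as they close: fully open they stand 13 mm farther back than shut.
Start: joints at [-1.309, 0.276, 1.505, -0, 1.361, -0.121], TCP at [0.215, -0.533, 0.231] pointing down, gripper open.
Joint ranges: [-2.89, 2.89], [-0.75, 2.08], [0.22, 2.7], [-1.18, 4.32], [0.11, 2.71], [-2.7, 2.7]. Speed limits (rad/s): [2.57, 2.57, 3.14, 3.14, 3.14, 3.14].

### API

Orientations are given as a unit quaternion [w, x, y, z].
In Python, from rig import telemetry, cams, manip, finder gives the robot as it stands. The module is installed in compiled form; this text tells all that it offers.
- The arm moves only by the tool carry_out, never from a script. Its argument "rows" is a list that holds one entry, the list of rows, each a list of 5 numbers: the gripper's target within -1 to 1 (fully open at 1, half-way at 0, shut at -1), then the shift along the world's x, y, z in cm, then the turn about the world's z in rad. A call has 1 to 12 rows; each row shifts and turns the commanded pose from where the row before left it; what a row does not reach is not made up. A row lasts 1/10 s, in which the tool goes at most 50 mm and 8.59 degrees, less where a joint would pass 70% of its speed; a pose out of reach is approached as far as the arm can. A call with a gripper value outside its range is refused whole. The fingers move at their own pace and stop on an object; "force" is the grip in N (left out, the last holds). Time passes only in rows, so rows that do not move let the fingers close. It gives the time, the measured TCP pose, the force and the opening at its end, in the units of the state.
- telemetry.get_state(): the state, without advancing time (a new reading comes with each control period).
- cams.get_image(name): name is "side" or "top" or "wrist"; returns a dict with "image" (384x512x3 uint8, red, green, blue), "camera_matrix" (3x3 intrinsics, pixels), "eye" and "attitude" of the camera in the world. Camera axes: x right, y down, z forward; pixel columns grow to the right and rows downward; lengths in m; the calibration is good to about 2 mm. A picture is of the moment at which its call begins. There is no depth.
- manip.sign_off(): hands the job in, once; it reports no verdict.
Trained networks look in a picture, given as the dict that the camera call returned (one of the last four; its "shot" number tells which), for a name from the list of things; names that differ only in an ending like _2 or _b are one class to them, and where a whole thing is asked for, a point or a joint stands for the part that bears it (a point fixed in the world has none). Each returns a list of dicts, best first, with "confidence" (0 to 1); they miss things now and then, are a little off and sometimes report something else, mostly with a low value. They report only what shows in the picture. A call takes as long as a camera call. They do not tell look-alikes from the thing itself.
- finder.boxes_of(picture, thing): "xy" ([column, row] in pixels, amid what is visible of it).
The state is a dict: "clock": time; "qpos": joint angles; "qd": joint speeds; "effort": joint torques, N m; "position": TCP position; "ee_rot": TCP orientation; "contact_force": force on the tool from outside, world axes, zero at the start; "moment": the same for the moment, N m; "width": finger opening in m.
Only numpy, scipy, OpenCV 4.12 (cv2) and the standard library are available. Lean on these libraries where they do the work, as an engineer would, in place of code of your own. Each camera call takes 0.05 s, during which the arm holds its last target.

### The job

Close the open lid of the red socket set case: lower it gently, without slamming it, until it is fully shut, then let go of it. Leave the yellow drill bit case beside it open as it is, and leave the spray can standing where it is.

Things in the scene. Friction and masses are not known exactly. Their poses are not given: they have to be found in the camera images.
- socket_lid (a joint): Lid of the red case of chrome sockets: opening angle in rad, 0 = shut, 1.57 = upright; starts 1.2 to 1.55, stop at 1.9. A hollow red shell, 170 mm from hinge to free edge, 170 mm wide along the hinge, 25 mm thick, 0.25 kg. The hinge is stiff: the lid stays at any angle where it is left, and 1 to 3 N near the free edge closes it. It can be pushed from behind on its flat outer face, over and down.
- socket_hinge (a point): Middle of the red case's hinge line, 45 mm above the case's underside; the case is fixed on a timber block 3 to 55 mm high. y along the hinge, z up. The base reaches 170 mm from it towards -x (its carrying handle 28 mm more) and 85 mm to either side. The shut lid covers that area up to 25 mm above this point. Upright, its outer face looks to +x, 25 mm beyond the hinge line.
- bit_lid (a joint): Lid of the yellow drill bit case, alike but for colour, also on a block, left or right of the red case and at least 20 mm clear of it: opening angle in rad, starts 1.2 to 1.55, is to stay open. The open lids reach up to 275 mm above the bench.
- can_center (a point): Centre (half-way up) of a loose upright spray can with a blue label, 60 mm across and 150 mm high, 0.3 kg, standing on the bench beside or between the cases, at least 70 mm clear of them. It is to stay where it is; z is its axis.
There are look-alikes about, which are no part of the job. There is more than one size of the part that bears can_center; the job needs the smallest.

How it is judged:
By the outcome, as a careful person would: the job done as asked, in the order asked, and still so for the second after the job is handed in, with the robot touching nothing.
It also fails if it takes over 34 s, if anything falls off the work surface, if the arm or the gripper's body presses on something with over 40 N, if the wrist force passes 120 N, or if a joint passes its speed limit or range.

## Working session

There is one attempt and no reset: what is moved stays moved. The work goes in short steps, Python scripts to look and compute and a tool call to move; the robot and the scene stay as the last step left them, time stands still between calls to the robot, and variables do not carry over. Pictures are saved under pics/ and viewed, and the job is handed in when it is done.

Besides the shell and the picture viewer there is one more tool, called as name(argument=value, ...) on one line, values as JSON. carry_out: Moves the arm, as the interface text tells. Its arguments: {"type":"object","properties":{"rows":{"type":"array","items":{"type":"array","items":{"type":"array","items":{"type":"number"}}}},"force":{"type":"number"}},"required":["rows"]}

```bash
mkdir -p pics
cat > h.py <<'E'
from rig import telemetry, cams, manip, finder
import numpy as np, cv2
def ray(p,xy):
    K=np.array(p["camera_matrix"]);d=np.linalg.inv(K)@[xy[0],xy[1],1.]
    return np.array(p["eye"]),Rm(p)@d
def Rm(p):
    a=np.array(p["attitude"],float)
    if a.shape==(3,3): return a
    from scipy.spatial.transform import Rotation as R
    return R.from_quat([a[1],a[2],a[3],a[0]]).as_matrix()
def atz(p,xy,z):
    o,d=ray(p,xy);return o+d*(z-o[2])/d[2]
def proj(p,X):
    c=Rm(p).T@(np.array(X)-np.array(p["eye"]));u=np.array(p["camera_matrix"])@c;return u[:2]/u[2]
def save(p,n): cv2.imwrite(f"pics/{n}.png",p["image"][:,:,::-1])
E
python3 - <<'E'
from h import *
for n in ["top","side"]:
    p=cams.get_image(n);save(p,n+"0");print(n,p["eye"],p["attitude"],p["camera_matrix"])
    for t in ["socket_lid","socket_hinge","bit_lid","can_center"]:
        print(t,[(np.round(b["xy"]).tolist(),round(b["confidence"],2)) for b in finder.boxes_of(p,t)])
s=telemetry.get_state();print(s)
E
```

```text
top [ 0.32861322 -0.01119595  1.10703101] [ 0.0712811  -0.69248695  0.71404022 -0.07434641] [[486.37168606   0.         263.7838836 ]
 [  0.         486.37168606 191.75561841]
 [  0.           0.           1.        ]]
socket_lid [([117.0, 175.0], 0.81), ([383.0, 186.0], 0.35), ([252.0, 154.0], 0.23)]
socket_hinge [([128.0, 216.0], 0.9)]
bit_lid [([254.0, 154.0], 0.97)]
can_center [([361.0, 132.0], 0.88), ([384.0, 236.0], 0.8), ([383.0, 185.0], 0.73)]
side [ 0.35712245 -0.77130235  0.55968995] [-0.49517859  0.85986947 -0.10577508  0.06507149] [[409.18340475   0.         255.10741448]
 [  0.         409.18340475 188.60089858]
 [  0.           0.           1.        ]]
socket_lid [([236.0, 121.0], 0.65)]
socket_hinge [([216.0, 154.0], 0.78)]
bit_lid [([276.0, 165.0], 0.69)]
can_center [([343.0, 241.0], 0.96), ([227.0, 274.0], 0.89), ([289.0, 276.0], 0.78)]
{'clock': 0.5, 'qpos': array([-1.30898343e+00,  2.75951500e-01,  1.50494474e+00, -3.27356840e-05,
        1.36065682e+00, -1.20972948e-01]), 'qd': array([ 3.55956179e-05, -2.11735198e-03, -2.38373332e-03,  2.40362509e-05,
       -7.37468971e-04,  7.05634125e-04]), 'effort': array([-1.81417618e-03, -4.16262531e+01, -2.45878315e+01, -1.35692685e-04,
        1.36605082e-03, -1.76917229e-05]), 'position': array([ 0.21477215, -0.53341488,  0.23128075]), 'ee_rot': array([ 2.50675165e-05,  8.28707570e-01, -5.59681841e-01,  4.45518552e-06]), 'contact_force': array([-0.25072888, -0.05379763,  0.01661272]), 'moment': array([-0.0181371 ,  0.01725516, -0.00590713]), 'width': 0.08578778566278786}
```

View pics/top0.png

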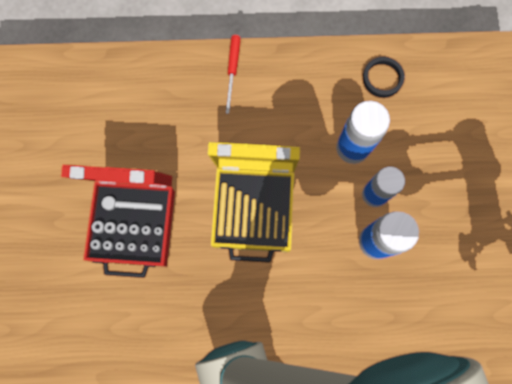

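View pics/side0.png

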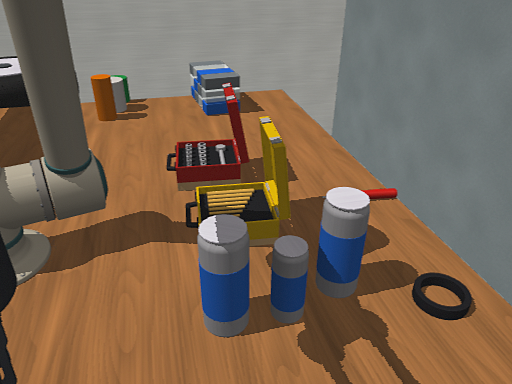

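Run:
```python
import cv2
a=cv2.imread("pics/top0.png")[150:290,50:190];b=cv2.imread("pics/side0.png")[75:215,155:295]
cv2.imwrite("pics/ct.png",cv2.resize(a,(560,560),interpolation=cv2.INTER_CUBIC))
cv2.imwrite("pics/cs.png",cv2.resize(b,(560,560),interpolation=cv2.INTER_CUBIC))
```

```text
(no output)
```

View pics/ct.png

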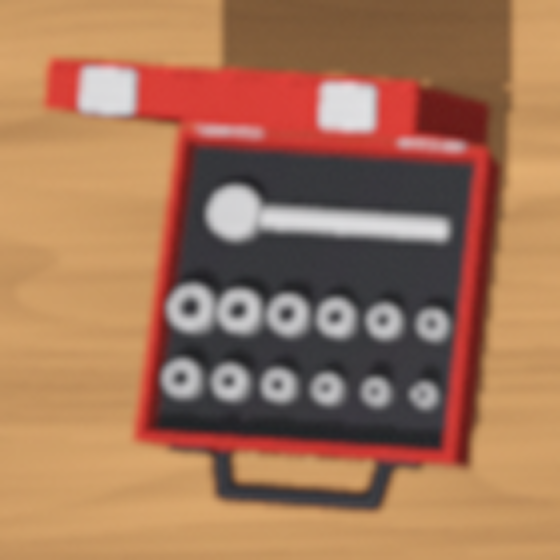

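View pics/cs.png

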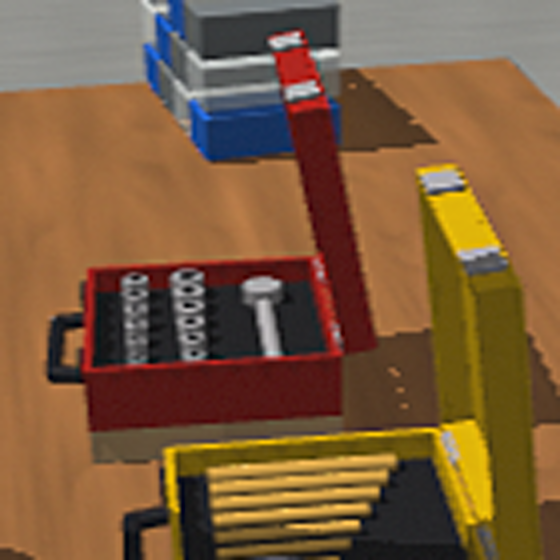

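```bash
cat > fit.py <<'E'
from h import *
from scipy.optimize import least_squares
t=cams.get_image("top");s=cams.get_image("side")
def model(v,X):
    x,y,z,yaw,a=v; kind,u,w,q=X
    if kind=='b': l=np.array([-u,w,q])
    else: # lid: u from hinge, q thickness outward
        l=np.array([-u*np.cos(a)+q*np.sin(a),w,u*np.sin(a)+q*np.cos(a)])
    c,s_=np.cos(yaw),np.sin(yaw)
    return np.array([x+c*l[0]-s_*l[1],y+s_*l[0]+c*l[1],z+l[2]])
h=.085
O=[(t,('b',.17,h,0),(137,440)),(t,('b',.17,-h,0),(458,462)),(t,('b',0,h,0),(182,135)),
(t,('l',.17,h,.025),(50,60)),(t,('l',.17,h,0),(48,108)),(t,('l',.17,-h,0),(415,135)),(t,('l',.17,-h,.025),(416,80)),(t,('l',0,-h,.025),(487,103)),
(s,('b',.17,-h,0),(88,370)),(s,('b',0,-h,0),(342,355)),(s,('b',.17,h,0),(90,268)),(s,('b',.17,-h,-.045),(90,432)),(s,('b',0,-h,-.045),(342,420)),
(s,('l',.17,-h,0),(290,106)),(s,('l',.17,-h,.025),(325,105)),(s,('l',.17,h,0),(270,38)),(s,('l',.17,h,.025),(300,33)),(s,('l',0,-h,.025),(375,348))]
off={id(t):(50,150),id(s):(155,75)}
def res(v): return np.concatenate([proj(p,model(v,X))-(np.array(c)/4-.375+off[id(p)]) for p,X,c in O])
if __name__=="__main__":
    r=least_squares(res,[.33,.28,.1,0,1.3],loss='soft_l1')
    print(np.round(r.x,4));print(np.round(res(r.x).reshape(-1,2),1).tolist())
    np.save("v.npy",r.x)
E
python3 fit.py
python3 - <<'E'
from h import *
p=cams.get_image("top")
for xy in ([366,120],[390,180],[400,232],[254,154]): print([np.round(atz(p,xy,z),3).tolist() for z in (0.,.15,.2,.27)])
E
```

```text
[ 0.5705  0.2652  0.0721 -0.0955  1.3886]
[[-0.5, 0.5], [-0.5, 0.2], [-0.8, -1.6], [-0.0, -0.6], [-0.5, 1.0], [0.0, 0.1], [0.7, 0.2], [1.3, -0.1], [-1.2, 0.7], [0.3, 0.4], [-0.9, 0.1], [-0.2, 0.3], [0.5, -1.0], [0.0, 2.0], [1.2, 0.0], [-0.7, -0.3], [0.5, -1.0], [1.2, 0.0]]
[[0.729, -0.27, 0.0], [0.674, -0.235, 0.15], [0.656, -0.223, 0.2], [0.631, -0.207, 0.27]]
[[0.579, -0.315, 0.0], [0.545, -0.274, 0.15], [0.534, -0.26, 0.2], [0.518, -0.241, 0.27]]
[[0.457, -0.328, 0.0], [0.439, -0.285, 0.15], [0.434, -0.271, 0.2], [0.425, -0.251, 0.27]]
[[0.652, 0.001, 0.0], [0.608, -0.001, 0.15], [0.594, -0.001, 0.2], [0.573, -0.002, 0.27]]
```

carry_out(rows=[[[-1,0,0,5,0],[-1,0,0,5,0],[-1,0,0,5,0],[-1,2,4,1,-0.1],[-1,2,4,0,-0.1],[-1,2,4,0,-0.1],[-1,2,4,0,-0.1],[-1,2,4,0,-0.076],[-1,2,4,0,0],[-1,2,4,0,0],[-1,2,4,0,0],[-1,2,4,0,0]]], force=40)

```text
clock: 1.85
position: [0.3951, -0.1717, 0.3916]
ee_rot: [0.0, -0.673, 0.739, -0.001]
contact_force: [0.3, -0.3, 0.0]
width: -0.0004
```

carry_out(rows=[[[-1,2,4,0,0],[-1,2,4,0,0],[-1,2,4,0,0],[-1,2,4,0,0],[-1,2,4,0,0],[-1,2,4,0,0],[-1,2,4,0,0],[-1,2,4,0,0],[-1,2,4,0,0],[-1,2,4,0,0],[-1,0,0,0,0],[-1,0,0,0,0]]])

```text
clock: 3.05
position: [0.5948, 0.2273, 0.3903]
ee_rot: [-0.001, -0.674, 0.739, 0.0]
contact_force: [-0.1, -1.1, -0.0]
width: -0.0001
```

carry_out(rows=[[[-1,2.5,1.5,0,0],[-1,2,1.6,0,0],[-1,0,0,-4,0],[-1,0,0,-4,0],[-1,0,0,-4,0],[-1,0,0,-3,0],[-1,0,0,-2.6,0],[-1,0,0,0,0],[-1,0,0,0,0]]])

```text
clock: 3.95
position: [0.6398, 0.2564, 0.2164]
ee_rot: [0.0, -0.673, 0.74, -0.0]
contact_force: [0.2, -0.3, 0.9]
width: -0.0003
```

Run:
```python
from h import *
from fit import model
v=np.load("v.npy")
ims=[]
for n in ("top","side"):
    p=cams.get_image(n);im=p["image"][:,:,::-1].copy()
    for w in (-.085,.085):
        for u in (0,.17):
            for q in (0,.025):
                a=proj(p,model(v,('l',u,w,q)));cv2.circle(im,tuple(int(round(k)) for k in a),1,(0,255,0),-1)
    a=proj(p,telemetry.get_state()["position"]);cv2.circle(im,tuple(int(round(k)) for k in a),2,(255,0,255),-1)
    ims.append(cv2.resize(im[130:270,40:180] if n=="top" else im[65:205,155:295],(400,400)))
cv2.imwrite("pics/stage.png",np.hstack(ims))
# plan
print(telemetry.get_state()["position"])
x,y,z,yaw,a0=v
for u in (.14,):
  for a in np.linspace(a0,0,12):
    l=-u*np.cos(a)+.025*np.sin(a)+.011; print(round(a,3),np.round([x+np.cos(yaw)*l,y+np.sin(yaw)*l,z+u*np.sin(a)+.025*np.cos(a)],4))
```

```text
[0.64078187 0.25754966 0.21779138]
1.389 [0.5807 0.2642 0.2144]
1.262 [0.5629 0.2659 0.2131]
1.136 [0.5454 0.2676 0.2097]
1.01 [0.5284 0.2692 0.204 ]
0.884 [0.5123 0.2707 0.1962]
0.757 [0.4973 0.2722 0.1865]
0.631 [0.4837 0.2735 0.1749]
0.505 [0.4716 0.2747 0.1617]
0.379 [0.4612 0.2756 0.1471]
0.252 [0.4528 0.2765 0.1313]
0.126 [0.4464 0.2771 0.1146]
0.0 [0.4421 0.2775 0.0971]
```

View pics/stage.png

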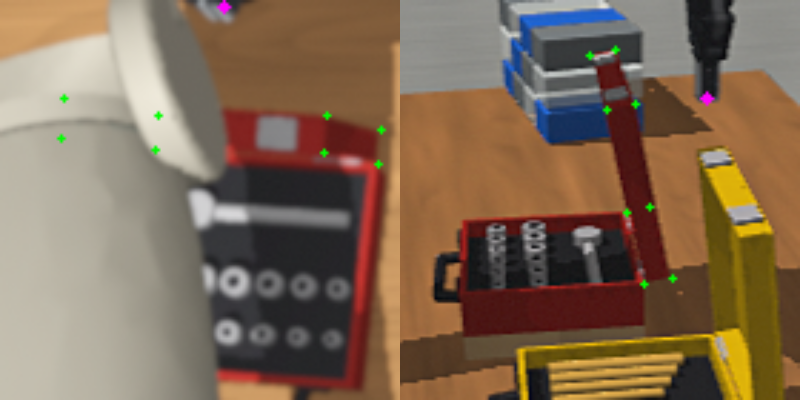

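carry_out(rows=[[[-1,-2.0,0.2,0,0],[-1,-1.8,0.2,-0.1,0],[-1,-1,0.1,-0.1,0],[-1,-0.6,0.06,0,0],[-1,-0.6,0.06,0,0],[-1,-0.6,0.06,0,0],[-1,-0.6,0.06,-0.1,0],[-1,-0.6,0.06,-0.1,0],[-1,-0.6,0.06,-0.1,0],[-1,-0.6,0.06,-0.1,0]]])

```text
clock: 5.15
position: [0.5495, 0.267, 0.2095]
ee_rot: [0.0, -0.673, 0.739, -0.0]
contact_force: [2.3, 1.1, 2.6]
width: -0.0
```

Run:
```python
from h import *
p=cams.get_image("side");save(p,"s2");s=telemetry.get_state();print(s["position"],s["contact_force"])
```

```text
[0.54803692 0.26709587 0.20913293] [0.17507974 1.05775104 1.76211914]
```

View pics/s2.png

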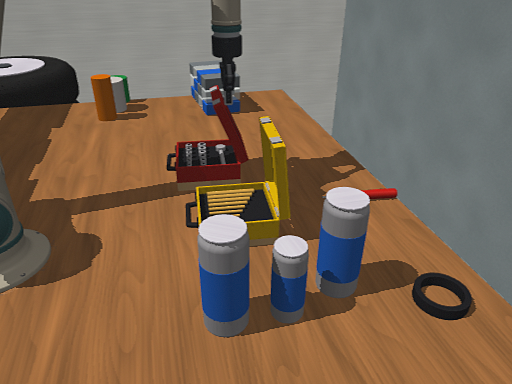

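carry_out(rows=[[[-1,-0.5,0.04,-0.12,0],[-1,-0.5,0.04,-0.14,0],[-1,-0.5,0.04,-0.16,0],[-1,-0.45,0.04,-0.18,0],[-1,-0.45,0.04,-0.18,0],[-1,-0.45,0.04,-0.2,0],[-1,-0.45,0.04,-0.22,0],[-1,-0.4,0.04,-0.24,0],[-1,-0.4,0.04,-0.24,0],[-1,-0.4,0.04,-0.25,0],[-1,-0.35,0.04,-0.25,0],[-1,-0.35,0.04,-0.25,0]]])

```text
clock: 6.4
position: [0.4972, 0.2714, 0.1848]
ee_rot: [-0.0, -0.673, 0.739, -0.0]
contact_force: [0.8, 0.8, 1.9]
width: -0.0002
```

carry_out(rows=[[[-1,-0.3,0.03,-0.28,0],[-1,-0.3,0.03,-0.28,0],[-1,-0.3,0.03,-0.28,0],[-1,-0.3,0.03,-0.3,0],[-1,-0.28,0.03,-0.3,0],[-1,-0.28,0.03,-0.32,0],[-1,-0.26,0.03,-0.32,0],[-1,-0.25,0.02,-0.33,0],[-1,-0.25,0.02,-0.35,0],[-1,-0.22,0.02,-0.35,0],[-1,-0.22,0.02,-0.36,0],[-1,-0.2,0.02,-0.36,0]]])

```text
clock: 7.6
position: [0.4659, 0.2748, 0.1464]
ee_rot: [-0.0, -0.673, 0.739, 0.0]
contact_force: [-0.6, 0.4, 2.4]
width: -0.0001
```

Run:
```python
from h import *
p=cams.get_image("side");save(p,"s3");s=telemetry.get_state();print(s["position"],s["contact_force"])
```

```text
[0.46533562 0.27465263 0.1457308 ] [-0.00423028  0.33279043  0.54025277]
```

View pics/s3.png

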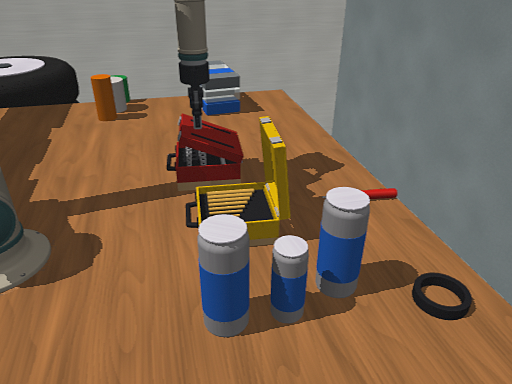

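carry_out(rows=[[[-1,-0.18,0.02,-0.3,0],[-1,-0.18,0.02,-0.3,0],[-1,-0.16,0.02,-0.3,0],[-1,-0.15,0.02,-0.3,0],[-1,-0.14,0.02,-0.3,0],[-1,-0.13,0.01,-0.3,0],[-1,-0.12,0.01,-0.3,0],[-1,-0.12,0.01,-0.3,0],[-1,-0.1,0.01,-0.25,0],[-1,-0.1,0.01,-0.25,0],[-1,-0.1,0.01,-0.25,0],[-1,-0.1,0.01,-0.25,0]]])

```text
clock: 8.85
position: [0.4505, 0.2764, 0.1126]
ee_rot: [0.0, -0.673, 0.739, -0.0]
contact_force: [0.8, -0.2, 1.6]
width: 0.0002
```

carry_out(rows=[[[-1,-0.05,0,-0.15,0],[-1,-0.05,0,-0.15,0],[-1,-0.05,0,-0.15,0],[-1,-0.05,0,-0.15,0],[-1,-0.05,0,-0.15,0],[-1,0,0,-0.15,0],[-1,0,0,-0.1,0],[-1,0,0,-0.1,0],[-1,0,0,0,0]]])

```text
clock: 9.75
position: [0.4476, 0.2764, 0.1015]
ee_rot: [-0.0, -0.673, 0.739, 0.0]
contact_force: [-0.5, -0.2, 0.4]
width: 0.0002
```

carry_out(rows=[[[-1,0,0,-0.1,0],[-1,0,0,-0.1,0],[-1,0,0,-0.1,0],[-1,0,0,0,0]]])

```text
clock: 10.15
position: [0.4478, 0.2762, 0.0985]
ee_rot: [-0.0, -0.673, 0.739, -0.0]
contact_force: [0.5, -0.3, -0.0]
width: -0.0002
```

carry_out(rows=[[[-1,0,0,-0.1,0],[-1,0,0,-0.1,0],[-1,0,0,0,0]]])

```text
clock: 10.45
position: [0.4479, 0.2763, 0.0976]
ee_rot: [0.0, -0.673, 0.739, -0.0]
contact_force: [-2.4, -0.5, 6.7]
width: -0.0001
```

carry_out(rows=[[[-1,0,0,-0.1,0],[-1,0,0,0,0],[-1,0,0,0,0]]])

```text
clock: 10.75
position: [0.448, 0.2763, 0.0976]
ee_rot: [0.0, -0.673, 0.739, -0.0]
contact_force: [-3.1, -0.8, 12.5]
width: -0.0005
```

Run:
```python
from h import *
p=cams.get_image("side");cv2.imwrite("pics/s4.png",cv2.resize(p["image"][90:230,130:300,::-1],None,fx=4,fy=4,interpolation=cv2.INTER_CUBIC));s=telemetry.get_state();print(s["position"],s["contact_force"])
```

```text
[0.44792069 0.27634994 0.0975598 ] [-3.84970391 -1.13601996 12.13556632]
```

View pics/s4.png

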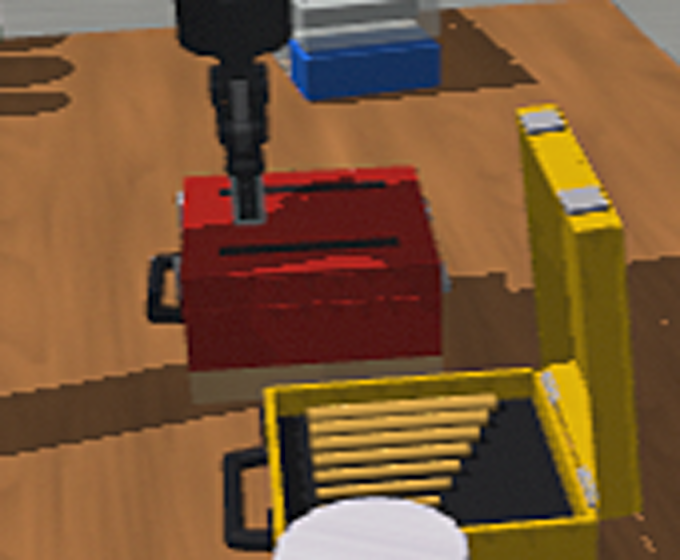

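The lid lies flat on the base (seam at crop row ~300), and z stays fixed while the force rises, so it is against its stop. I'll retreat straight up.

carry_out(rows=[[[-1,0,0,0.2,0],[-1,0,0,0.5,0],[-1,0,0,2,0],[-1,0,0,4,0],[-1,0,0,4,0],[-1,0,0,4,0],[-1,0,0,4,0],[-1,0,0,0,0],[-1,0,0,0,0],[-1,0,0,0,0]]])

```text
clock: 11.8
position: [0.4471, 0.276, 0.2813]
ee_rot: [-0.001, -0.673, 0.739, 0.0]
contact_force: [-0.6, -0.4, -0.4]
width: 0.0001
```

Run:
```python
from h import *
p=cams.get_image("side");save(p,"s5")
c=[cv2.resize(p["image"][90:230,130:300,::-1],None,fx=4,fy=4,interpolation=cv2.INTER_CUBIC)]
cv2.imwrite("pics/s5c.png",c[0])
print([(np.round(b["xy"]).tolist(),round(b["confidence"],2)) for b in finder.boxes_of(p,"can_center")])
s=telemetry.get_state();print(s["clock"],s["position"],s["contact_force"])
```

```text
[([287.0, 277.0], 0.68), ([224.0, 274.0], 0.67), ([341.0, 238.0], 0.64)]
11.9 [0.44706178 0.2759691  0.28090339] [-0.582762   -0.52818821  0.67396261]
```

View pics/s5.png

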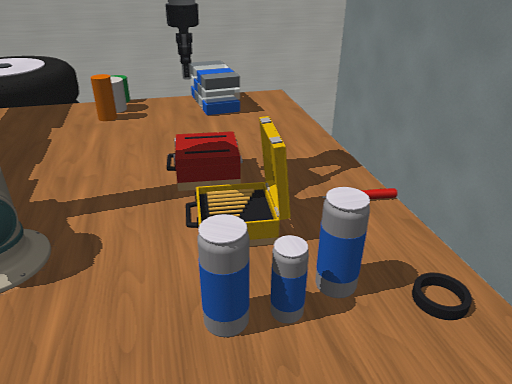

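View pics/s5c.png

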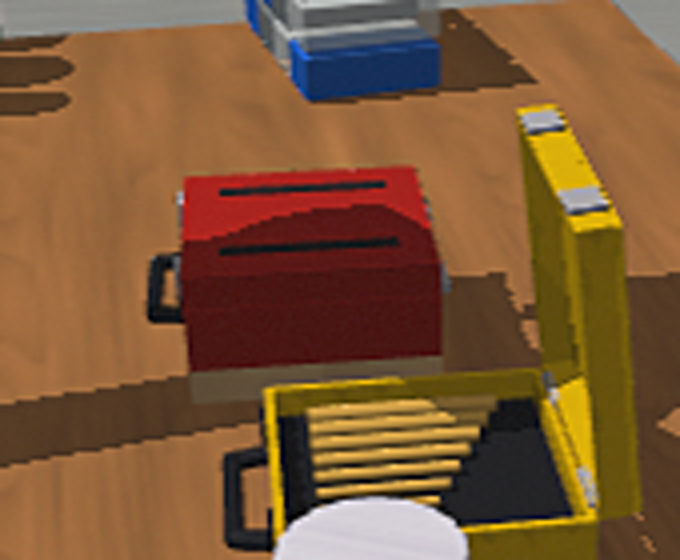

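The red lid stays shut at (207,150). The yellow lid at (275,165) and the cans at (287,277), (224,274) and (341,238) have not moved, and the arm is clear.

```bash
python3 -c "
from rig import manip
print(manip.sign_off())"
```

```text
the job is handed in; nothing more can be done
None
```

The red socket case is shut and the job is handed in, at about 12 s on the robot clock against the 34 s limit. I pushed the lid from behind with the closed fingertips and lowered it slowly along its arc, with about 1–3 N in the force readings on the way down. I then pressed it to its stop and lifted the arm straight up, clear of everything.

- **Lid shut:** The fingertip stopped at z = 0.0976 m while the force rose to about 12 N. My fit had put the shut lid's top at 0.0971 m. The last picture shows the lid still flat on the base after the fingers left it.
- **Yellow case and cans:** In the side view the yellow lid and all three cans, including the smallest one, stand where they began. The detector's can positions shifted by 2–3 pixels at most, within its normal error.

No check failed or disagreed. The system gave no verdict when I handed the job in.

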